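# Square the press block into the jig corner and hold it

### The job

Pull the stop knob on the squaring jig fully out, past its detent to the end of its travel, so that the steel stop finger is clear of the corner before the brass press block goes in. Then stand the brass block upright on the jig plate with its long side along the long fence, press it snugly into the corner so that it bears on both fences at once, and finish while still holding it pressed there, without letting go. Leave the other things on the bench where they are.

Things in the scene. Friction and masses are not known exactly. Their poses are not given: they have to be found in the camera images.
- jig: Squaring jig fixed to the bench: a dark steel plate 140 (x) x 150 (y) x 16 mm thick, origin at the centre of its underside on the bench. It carries two steel fences 16 mm thick that rise 26 mm above the plate (top 42 mm above the bench) and form an inner corner at plate x = +50, y = +50 mm. Its x axis points horizontally towards the long fence, its y axis towards the short fence, z up. Plate and fences are ground smooth (friction about 0.25).
- long_fence: The fence on the jig's far (+x) side, 136 mm long along the jig's y axis; its inner face is the plane x = +50 mm of the jig. Its frame coincides with the jig's.
- short_fence: The fence on the jig's +y side, 100 mm long along the jig's x axis, from the corner back; its inner face is the plane y = +50 mm of the jig. The stop slide runs through it. Its frame coincides with the jig's.
- corner (a point): Inner corner of the two fences at the top of the plate (jig x = +50, y = +50, z = 16 mm); axes as the jig's.
- stop (a joint): How far the stop slide is pulled out, in m: 0 home (finger sticks 30 mm into the corner space), 0.036 fully out (finger wholly behind the short fence's face). It slides along the jig's +y axis. It slides stiffly (1 to 2 N) and stays where it is left; a sprung detent near half way (about 12 to 16 mm) takes about 9 N to pass, and beyond it the slide must still be drawn on to its end stop.
- stop_knob (a point): Centre of the dark wooden round pull knob of the stop slide, outside the short fence: 28 mm in diameter and 24 mm long along the jig's y axis, its axis 34 mm above the bench. Home, its near face stands 20 mm clear of the guide on the short fence, on a 10 mm steel rod. Pull along the jig's +y. Axes as the jig's; moves with the slide.
- stop_tip (a point): Middle of the free end of the stop slide's steel finger, which is 14 mm wide (jig x) and 14 mm high; its middle is 25 mm from the long fence's face and 18 mm above the plate. At home it is at jig y = +20 mm, fully out at jig y = +56 mm. Axes as the jig's.
- block: Brass press block, about 0.55 kg: a rectangular foot 44 (x) x 64 (y) x 28 mm high with a round upright brass handle 22 mm in diameter rising from its middle to 78 mm above the underside. Origin at the centre of the underside, z up. Stands loose on the bench. In the corner with its 64 mm side along the long fence its centre is at jig x = +28, y = +18 mm; either way round will do.
- crucible: Bystander: white ceramic crucible, 64 mm across the rim and 48 mm high, origin at the centre of its underside.
- bottle_neck: Bystander: cut-off amber glass bottle neck standing wide end down, 60 mm across the foot, 74 mm high, origin at the centre of its underside.
- reamer: Bystander: bead reamer with a brass handle 16 x 85 x 16 mm lying along its y axis, a thin steel point extending 110 mm from its origin at the +y end, origin at the centre of the handle's underside.
- tweezers_rest: Bystander, fixed: cork-lined steel tweezers rest 100 (x) x 45 (y) x 22 mm with tweezers lying along x (up to 28 mm high), origin at the centre of its underside.

How it is judged (in metres and radians):
On the way:
1. the stop knob is pulled fully out (value of joint stop above 0.032 m), for 0.2 s.
At the end, for the whole second after the job is handed in: Stop out over 30 mm; block upright on the plate (within 3 mm, tilt under 0.05 rad), within about 3.5 mm of its seated place, long side within 0.05 rad of the long fence, at rest, pressing on each fence with over 1.5 N while the robot still touches it (contact force between block and long_fence above 1.5 N and contact force between block and short_fence above 1.5 N and x of block in the frame of jig between 0.0245 and 0.031 m and y of block in the frame of jig between 0.0145 and 0.021 m and z of block in the frame of jig below 0.019 m and angle between block's own z axis and vertical below 0.05 rad and angle between the y axis of block and the y axis of jig, either way round below 0.05 rad and value of joint stop above 0.03 m and contact force between any of the fingers, the arm and block above 0.5 N and linear speed of block below 0.02 m/s); the arm keeps its last pose, push and grip.
It fails at once if the block is shoved against the stop finger while the stop is not yet out (value of joint stop below 0.028 m and contact force between block and stop above 3 N).
It fails at once if a bystander is disturbed (distance of any of crucible, bottle_neck, reamer from where it was at the start of the episode above 0.025 m).
It also fails if it takes over 58 s, if anything falls off the work surface, if the arm or the gripper's body presses on something with over 40 N, if the wrist force passes 120 N, or if a joint passes its speed limit or range.

### The arm

A 6-joint arm with a two-finger parallel gripper is mounted at the origin on the work surface. World frame = base frame: x ahead of the robot, y to its left, z up, the work surface at z = 0. Lengths are in mm, angles in rad, forces in N, time in s.
With the tool pointing down it reaches from about 300 to 775 mm from the base axis. Payload 14.6 kg.
Tool frame: the origin (TCP) lies at the very end of the fingers, on their centre line; the grasp point (between the pads) lies 19 mm behind it; y points along the fingers, z is the direction in which the jaws open and shut, and the axes are right-handed (so a half turn about y gives the same grasp; the last joint's range is limited). The gripper opens to 94 mm and grips with 3 to 60 N. Pads are 16 mm wide; open, the fingers measure 119 mm over their backs; the gripper's body (75 mm by 177 mm) begins 78 mm behind the grasp point.
Start: joints at [-1.213, 0.3, 1.521, -0, 1.321, -0.067], TCP at [226.668, -501.11, 205.446] pointing down, gripper open.
Joint ranges: [-3.03, 3.03], [-0.79, 2.21], [0.23, 2.52], [-1.04, 4.18], [0, 3.07], [-2.55, 2.55]. Speed limits (rad/s): [2.22, 2.22, 2.57, 3.14, 3.14, 3.14].

### API

Orientations are given as [roll, pitch, yaw] about the fixed x, y, z axes, in that order (R = Rz(yaw) Ry(pitch) Rx(roll)).
In Python, from cell import monitor, optics, manip gives the robot as it stands.
- The arm moves only by the shell command python3 -m creep 'ROWS' [FORCE]. ROWS is JSON, a list of rows, each an object of numbers: "tx", "ty", "tz": the shift along the tool's x, y, z scaled (see below); "turn": the turn about the tool's y scaled (see below); "fingers": the finger opening in mm, from 0 to 94. In form: [{"tx": .., "ty": .., "tz": .., "turn": .., "fingers": ..}, ...]. A call has 1 to 20 rows; each row is the pose to reach, as a shift and turn from the pose measured when the call began, along the tool's axes at that moment, turning the shorter way round; what a row does not reach only later rows make up. The controller multiplies each number of a shift by 200 mm and each number of a turn by pi rad. A row lasts 1/10 s, in which the tool goes at most 50 mm and 8.59 degrees, less where a joint would pass 70% of its speed; a pose out of reach is approached as far as the arm can. A call with a number of a shift or a turn outside -1 to 1 is refused whole. A call with a gripper value outside its range is refused whole. The fingers move at their own pace and stop on an object; FORCE is the grip in N (left out, the last holds). Time passes only in rows, so rows that repeat a pose let the fingers close. It gives the time, the measured TCP pose, the force and the opening at its end, in the units of the state.
- monitor.read_state(): the state, without advancing time (a new reading comes with each control period).
- optics.camera(name): name is "scene" or "side" or "wrist"; returns a dict with "frame" (400x640x3 uint8, red, green, blue), "range_z" (400x640 float32, mm along the optical axis (not along the pixel's ray), 0 where there is no reading), "fx", "fy", "cx", "cy" (pixels), "R" (3x3) and "t" (3): a world point X has camera coordinates R X + t; the wrist camera has in their place "mount" (4x4, takes a point from camera to tool coordinates, whose origin is the TCP and whose axes are the tool frame's). Camera axes: x right, y down, z forward; pixel columns grow to the right and rows downward; lengths in mm; the calibration is good to about 2 mm. A picture is of the moment at which its call begins: read the wrist's pose just before it.
- manip.sign_off(): hands the job in, once; it reports no verdict.
The state is a dict: "clock": time; "joints": joint angles; "qd": joint speeds; "effort": joint torques, N m; "eef_pos": TCP position; "eef_rot": TCP orientation; "wrist_force": force on the tool from outside, world axes, zero at the start; "moment": the same for the moment, N m; "finger_gap": finger opening in mm.
Only numpy, scipy, OpenCV 4.12 (cv2) and the standard library are available. Lean on these libraries where they do the work, as an engineer would, in place of code of your own. Each camera call takes 0.05 s, during which the arm holds its last target.

## Working session

There is one attempt and no reset: what is moved stays moved. The work goes in short steps, Python scripts to look and compute and a shell command to move; the robot and the scene stay as the last step left them, time stands still between calls to the robot, and variables do not carry over. Pictures are saved under pics/ and viewed, and the job is handed in when it is done.

```bash
ls; mkdir -p pics; python3 - <<'E'
from cell import monitor, optics
import cv2,numpy as np
s=monitor.read_state(); print(s)
for n in ["scene","side","wrist"]:
    c=optics.camera(n)
    cv2.imwrite(f"pics/{n}0.png",c["frame"][:,:,::-1])
    np.savez(f"pics/{n}0.npz",**c)
    print(n,c["fx"],c["fy"],c["cx"],c["cy"],c.get("R"),c.get("t"),c.get("mount"))
E
```

```text
pics
{'clock': 0.0, 'joints': array([-1.21263575e+00,  3.00479457e-01,  1.52156647e+00, -6.01068499e-06,
        1.32072655e+00, -6.65857818e-02]), 'qd': array([-4.16817407e-04, -2.10773805e-04,  4.21990781e-04, -9.29717247e-04,
        5.60103425e-06,  1.82087363e-03]), 'effort': array([-1.53666369e-03, -5.31802726e+01, -3.52734661e+01,  7.07161613e-02,
        2.43942667e-02, -8.95952940e-05]), 'eef_pos': array([ 226.55943991, -500.87923469,  204.88793647]), 'eef_rot': array([-1.57197393e+00,  7.26925037e-05, -2.71684484e+00]), 'wrist_force': array([ 1.02042655, -0.91951299,  0.77659473]), 'moment': array([0.04204986, 0.03937959, 0.02797781]), 'finger_gap': 94.13824215387555}
scene 409.79875207563765 409.79875207563765 319.0748144915694 197.08522032349262 [[ 0.24583043  0.96922797  0.01282748]
 [ 0.82036329 -0.20098777 -0.53535782]
 [-0.51630561  0.14213043 -0.84452795]] [ -46.46876904 -426.27227432 1116.40247755] None
side 366.6924103280575 366.6924103280575 316.50154996261 198.14052982857157 [[-0.98419066 -0.17704056  0.00503853]
 [-0.13804228  0.74894991 -0.64808824]
 [ 0.1109643  -0.63853792 -0.76154858]] [542.93397098 157.27891956 795.65342056] None
wrist 302.5220812044729 302.5220812044729 317.1544864604016 198.97950665511266 None None [[ 1.68289925e-03  9.73932011e-01  2.26833873e-01 -6.62259137e+01]
 [ 3.40688532e-05 -2.26834250e-01  9.73933376e-01 -1.79392088e+02]
 [ 9.99998583e-01 -1.63130378e-03 -4.14919936e-04  1.41942283e+00]
 [ 0.00000000e+00  0.00000000e+00  0.00000000e+00  1.00000000e+00]]
```

View pics/scene0.png

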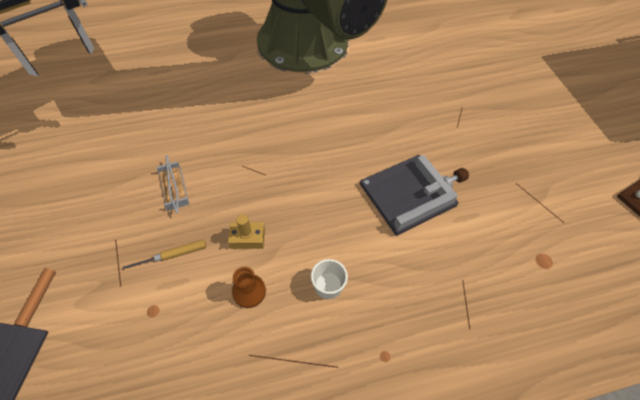

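View pics/side0.png

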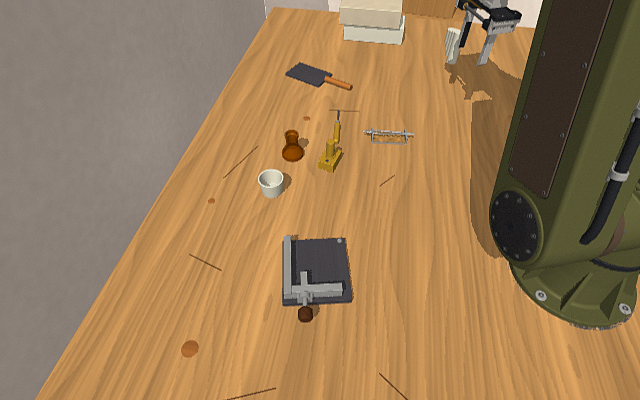

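View pics/wrist0.png

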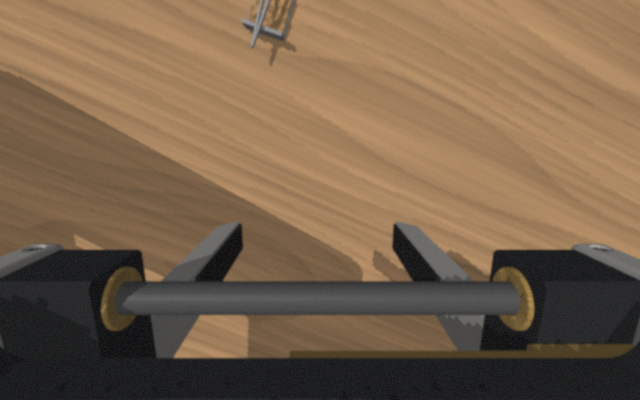

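The scene view shows the jig at about (410,195), its knob at (461,175), the block at (246,233), the bottle neck at (248,288), the crucible at (329,279), the reamer at (165,255) and the rest at (173,188). Next I'll measure from the depth.

```bash
cat > h.py <<'E'
import numpy as np,cv2
def cloud(c,T=None):
    z=c["range_z"].astype(float); v,u=np.mgrid[:400,:640]
    P=np.stack([(u-c["cx"])*z/c["fx"],(v-c["cy"])*z/c["fy"],z],-1)
    if T is None: W=(P-c["t"])@c["R"]
    else: W=P@T[:3,:3].T+T[:3,3]
    W[z<=0]=np.nan
    return W
E
python3 - <<'E'
import numpy as np,cv2
from h import cloud
for n,boxes in [("scene",{"jig":(355,150,475,240),"block":(222,210,270,252),"cru":(305,255,352,303),"bot":(228,262,270,310)}),("side",{"jig":(270,225,360,325),"block":(315,132,346,174),"cru":(255,165,290,200),"bot":(278,125,306,164)})]:
    c=dict(np.load(f"pics/{n}0.npz")); W=cloud(c)
    print(n,"table z",np.nanmedian(W[300:330,440:500,2]) if n=="scene" else np.nanmedian(W[200:240,380:420,2]))
    for k,(a,b,d,e) in boxes.items():
        P=W[b:e,a:d].reshape(-1,3); P=P[np.isfinite(P[:,0])]
        if k=="jig":
            for nm,lo,hi in [("plate",12,20),("fence",38,46),("all",9,60)]:
                Q=P[(P[:,2]>lo)&(P[:,2]<hi)]
                r=cv2.minAreaRect(Q[:,:2].astype(np.float32)); print(k,nm,len(Q),r,np.median(Q[:,2]))
        else:
            Q=P[P[:,2]>8]
            print(k,len(Q),cv2.minAreaRect(Q[:,:2].astype(np.float32)),Q[:,2].max())
            if k=="block":
                T=Q[Q[:,2]>70];print(" handle top",len(T),T.mean(0), (T.max(0)+T.min(0))/2)
                F=Q[(Q[:,2]>22)&(Q[:,2]<33)];print(" foot",len(F),cv2.minAreaRect(F[:,:2].astype(np.float32)))
E
```

```text
scene table z -1.5308649156452914
jig plate 2921 ((539.376708984375, 99.7210922241211), (140.94107055664062, 149.70977783203125), 13.264041900634766) 14.405101590276097
jig fence 1054 ((572.8765258789062, 135.4534912109375), (105.72468566894531, 175.016357421875), 53.394989013671875) 40.33412388787738
jig all 4706 ((533.4193115234375, 122.51786041259766), (141.50225830078125, 196.1068572998047), 13.626554489135742) 15.291424193215388
block 955 ((560.0419311523438, -236.44557189941406), (64.16826629638672, 45.64542007446289), 77.25326538085938) 79.29995300110158
 handle top 113 [ 561.1636647  -236.18723157   75.77462449] [ 560.17102932 -236.18271868   74.96154491]
 foot 597 ((560.0390014648438, -236.45855712890625), (64.14163208007812, 45.64542007446289), 77.25326538085938)
cru 719 ((688.8067626953125, -108.99655151367188), (61.835304260253906, 62.549583435058594), 48.526611328125) 49.89042087477873
bot 996 ((670.1829223632812, -250.050537109375), (52.183807373046875, 58.92842483520508), 4.362538814544678) 76.89089220411398
side table z 0.6230112830600676
jig plate 2937 ((536.64587402
[... 274 characters left out ...]
, 123.29180908203125), (140.0059814453125, 195.87472534179688), 13.685812950134277) 17.35346210890505
block 511 ((551.089111328125, -276.0334167480469), (150.8116912841797, 47.568206787109375), 81.10359191894531) 80.89568875188297
 handle top 54 [ 557.9209346  -232.31419354   76.83585035] [ 558.28741943 -235.0428881    75.72704127]
 foot 223 ((558.2176513671875, -233.84930419921875), (63.850059509277344, 44.43667984008789), 77.71886444091797)
cru 536 ((686.5834350585938, -107.4661636352539), (63.99457931518555, 62.0726203918457), 72.34707641601562) 51.07900401059184
bot 461 ((663.2261962890625, -242.0736083984375), (57.31572341918945, 48.71711730957031), 20.114545822143555) 77.94731083320644
```

```bash
python3 - <<'E'
import cv2
a=cv2.imread("pics/scene0.png"); cv2.imwrite("pics/jz.png",cv2.resize(a[145:245,350:480],None,fx=6,fy=6,interpolation=cv2.INTER_CUBIC)[:600])
cv2.imwrite("pics/bz.png",cv2.resize(a[205:265,215:280],None,fx=8,fy=8,interpolation=cv2.INTER_CUBIC))
E
```

```text
(no output)
```

View pics/jz.png

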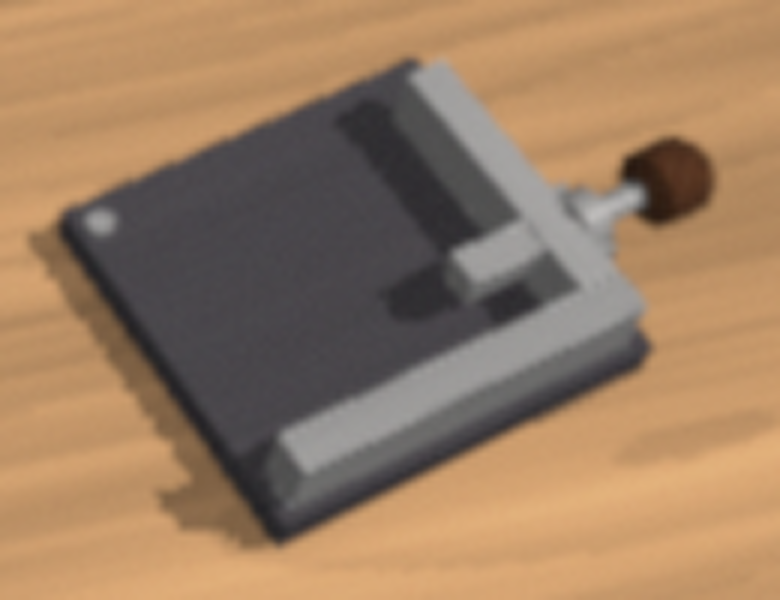

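View pics/bz.png

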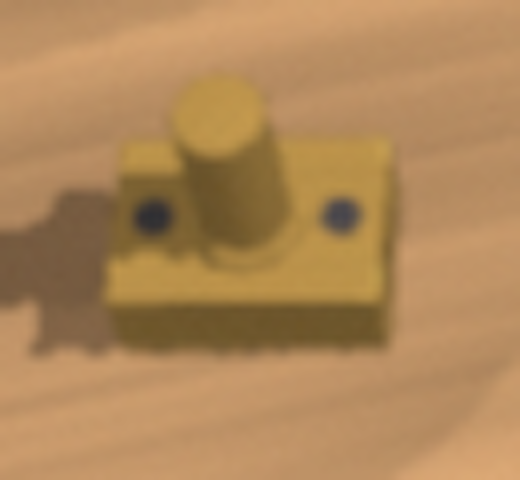

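```bash
cat >> h.py <<'E'
JC=np.array([538.0,100.9]); JA=np.deg2rad(13.5)
def w2j(W):
    W=np.asarray(W,float); d=W[...,:2]-JC; c,s=np.cos(JA),np.sin(JA)
    return np.stack([c*d[...,0]+s*d[...,1],-s*d[...,0]+c*d[...,1]]+([W[...,2]] if W.shape[-1]>2 else []),-1)
def j2w(p):
    c,s=np.cos(JA),np.sin(JA); return JC+np.array([c*p[0]-s*p[1],s*p[0]+c*p[1]])
def plan(s,xy,z,yaw):
    """rows numbers from state s to TCP xy,z with yaw (rad)"""
    from scipy.spatial.transform import Rotation as R
    r=R.from_euler('xyz',s["eef_rot"]); d=np.array([*xy,z])-s["eef_pos"]
    dy=(yaw-s["eef_rot"][2]+np.pi)%(2*np.pi)-np.pi
    return np.round(r.inv().apply(d)/200,4), round(-dy/np.pi,4)
E
python3 - <<'E'
from h import *
for n in ["scene","side"]:
    c=dict(np.load(f"pics/{n}0.npz")); J=w2j(cloud(c)); c0=c["frame"].astype(int)
    m=(J[...,1]>60)&(J[...,1]<150)&(abs(J[...,0])<60)&(J[...,2]>25)
    P=J[m]; K=P[(P[:,1]>66)]
    for lo in range(66,130,4):
        q=K[(K[:,1]>=lo)&(K[:,1]<lo+4)]
        if len(q): print(n,lo,len(q),q[:,0].min().round(1),q[:,0].max().round(1),q[:,2].max().round(1))
    F=J[(J[...,2]>37)&(J[...,2]<46)&(J[...,0]>-80)&(J[...,0]<75)&(abs(J[...,1])<80)]
    a=F[(F[:,1]<15)]; b=F[(F[:,0]<0)&(F[:,1]>30)]
    print("long fence x 5-95%",np.percentile(a[:,0],[2,50,98]),"short y",np.percentile(b[:,1],[2,50,98]))
E
```

```text
scene 66 20 -34.0 34.1 43.7
scene 70 25 11.8 40.6 44.1
scene 74 14 12.1 37.3 43.5
scene 78 4 24.2 29.4 37.8
scene 82 8 23.2 30.1 39.3
scene 86 9 23.8 30.7 38.6
scene 90 9 22.7 30.8 41.8
scene 94 49 14.1 38.7 46.3
scene 98 28 12.1 39.5 48.3
scene 102 27 12.0 39.9 47.9
scene 106 23 15.2 38.9 47.0
scene 110 25 16.0 39.5 47.2
scene 114 9 18.0 37.4 45.8
scene 118 4 22.1 34.9 42.2
long fence x 5-95% [51.26731564 59.43628467 66.8005268 ] short y [49.16831048 56.59732238 65.67224041]
side 66 198 -50.6 59.9 45.0
side 70 25 10.6 38.0 46.8
side 74 67 8.9 38.4 48.3
side 78 7 20.7 28.5 40.8
side 82 13 18.9 28.6 42.1
side 86 12 19.1 28.8 41.9
side 90 11 19.3 28.9 40.2
side 94 3 15.7 25.1 41.7
side 98 20 12.1 36.7 49.9
side 102 29 10.3 36.8 50.9
side 106 27 10.4 36.9 50.7
side 110 36 10.6 37.0 49.6
side 114 36 10.9 37.2 48.8
side 118 61 12.9 35.4 48.4
long fence x 5-95% [49.93792242 56.87126132 65.1468756 ] short y [51.51660759 60.30922727 67.42134819]
```

```bash
python3 - <<'E'
from h import *
from cell import monitor
s=monitor.read_state(); print(j2w((25,109)),plan(s,j2w((25,109)),150,JA-np.pi/2))
E
```

```text
[536.86370335 212.72445542] (array([-2.884 ,  0.2776, -2.6117]), np.float64(-0.4398))
```

```bash
python3 -m creep '[{"tx":-0.25,"tz":-0.22},{"tx":-0.5,"tz":-0.44},{"tx":-0.75,"tz":-0.66},{"tx":-0.96,"tz":-0.87},{"tx":-0.96,"tz":-0.87},{"tx":-0.96,"tz":-0.87},{"tx":-0.96,"tz":-0.87},{"tx":-0.96,"tz":-0.87}]'; python3 -m creep '[{"tx":-0.96,"tz":-0.87},{"tx":-0.96,"tz":-0.87},{"tx":-0.96,"tz":-0.87},{"tx":-0.96,"tz":-0.87},{"tx":-0.96,"tz":-0.87},{"tx":-0.96,"tz":-0.87},{"tx":-0.96,"tz":-0.87},{"tx":-0.96,"tz":-0.87}]'; python3 - <<'E'
from h import *
from cell import monitor
s=monitor.read_state(); print(j2w((25,109)),plan(s,j2w((25,109)),150,JA-np.pi/2))
E
```

```text
[536.86370335 212.72445542] (array([-2.884 ,  0.2776, -2.6117]), np.float64(-0.4398))$[0]: bad value
$[0]: bad value
```

```bash
python3 -m creep '[{"tx":-0.96,"ty":0,"tz":-0.87,"turn":0,"fingers":94},{"tx":-0.96,"ty":0,"tz":-0.87,"turn":0,"fingers":94},{"tx":-0.96,"ty":0,"tz":-0.87,"turn":0,"fingers":94},{"tx":-0.96,"ty":0,"tz":-0.87,"turn":0,"fingers":94},{"tx":-0.96,"ty":0,"tz":-0.87,"turn":0,"fingers":94},{"tx":-0.96,"ty":0,"tz":-0.87,"turn":0,"fingers":94},{"tx":-0.96,"ty":0,"tz":-0.87,"turn":0,"fingers":94}]'
```

```text
clock: 0.85
eef_pos: [330.3, -262.4, 205.4]
eef_rot: [-1.571, 0.0, -2.714]
wrist_force: [-0.6, -0.5, 0.2]
finger_gap: 94.4
```

```bash
python3 -m creep '[{"tx":-0.96,"ty":0,"tz":-0.87,"turn":0,"fingers":94},{"tx":-0.96,"ty":0,"tz":-0.87,"turn":0,"fingers":94},{"tx":-0.96,"ty":0,"tz":-0.87,"turn":0,"fingers":94},{"tx":-0.96,"ty":0,"tz":-0.87,"turn":0,"fingers":94},{"tx":-0.96,"ty":0,"tz":-0.87,"turn":0,"fingers":94},{"tx":-0.96,"ty":0,"tz":-0.87,"turn":0,"fingers":94},{"tx":-0.96,"ty":0,"tz":-0.87,"turn":0,"fingers":94}]';  python3 - <<'E'
from h import *
from cell import monitor
s=monitor.read_state(); print(j2w((25,109)),plan(s,j2w((25,109)),150,JA-np.pi/2))
E
```

```text
clock: 1.55
eef_pos: [433.3, -24.6, 205.1]
eef_rot: [-1.571, -0.001, -2.713]
wrist_force: [0.3, -0.8, 0.3]
finger_gap: 93.7
[536.86370335 212.72445542] (array([-0.9644,  0.2753, -0.8637]), np.float64(-0.4385))
```

```bash
python3 -m creep '[{"tx":-0.964,"ty":0.275,"tz":-0.864,"turn":-0.438,"fingers":94},{"tx":-0.964,"ty":0.275,"tz":-0.864,"turn":-0.438,"fingers":94},{"tx":-0.964,"ty":0.275,"tz":-0.864,"turn":-0.438,"fingers":94},{"tx":-0.964,"ty":0.275,"tz":-0.864,"turn":-0.438,"fingers":94},{"tx":-0.964,"ty":0.275,"tz":-0.864,"turn":-0.438,"fingers":94},{"tx":-0.964,"ty":0.275,"tz":-0.864,"turn":-0.438,"fingers":94},{"tx":-0.964,"ty":0.275,"tz":-0.864,"turn":-0.438,"fingers":94},{"tx":-0.964,"ty":0.275,"tz":-0.864,"turn":-0.438,"fingers":94},{"tx":-0.964,"ty":0.275,"tz":-0.864,"turn":-0.438,"fingers":94},{"tx":-0.964,"ty":0.275,"tz":-0.864,"turn":-0.438,"fingers":94},{"tx":-0.964,"ty":0.275,"tz":-0.864,"turn":-0.438,"fingers":94},{"tx":-0.964,"ty":0.275,"tz":-0.864,"turn":-0.438,"fingers":94}]';  python3 - <<'E'
from h import *
from cell import monitor,optics
from scipy.spatial.transform import Rotation as R
s=monitor.read_state(); c=optics.camera("wrist"); cv2.imwrite("pics/w1.png",c["frame"][:,:,::-1])
T=np.eye(4); T[:3,:3]=R.from_euler('xyz',s["eef_rot"]).as_matrix(); T[:3,3]=s["eef_pos"]
J=w2j(cloud(c,T@c["mount"]))
K=J[(J[...,1]>92)&(J[...,1]<130)&(abs(J[...,0]-25)<30)&(J[...,2]>25)&(J[...,2]<60)]
print(len(K),K.min(0),K.max(0)); print("tcp jig",w2j(s["eef_pos"]),plan(s,j2w((25,109)),15,JA-np.pi/2))
F=J[(J[...,2]>37)&(J[...,2]<46)&(J[...,0]>-80)&(J[...,0]<75)&(abs(J[...,1])<80)]
b=F[(F[:,0]<0)&(F[:,1]>30)]; print(np.percentile(b[:,1],[2,98]))
E
```

```text
clock: 2.75
eef_pos: [537.2, 211.7, 150.1]
eef_rot: [-1.572, 0.0, -1.341]
wrist_force: [-0.1, -0.2, -0.0]
finger_gap: 93.8
687 [12.86236453 92.00806252 28.1334842 ] [ 39.89396027 118.00965697  49.59678277]
tcp jig [ 25.06221452 107.88240775 150.08859023] (array([-5.300e-03,  6.754e-01,  2.000e-04]), np.float64(-0.0019))
[48.85074706 64.5939197 ]
```

View pics/w1.png

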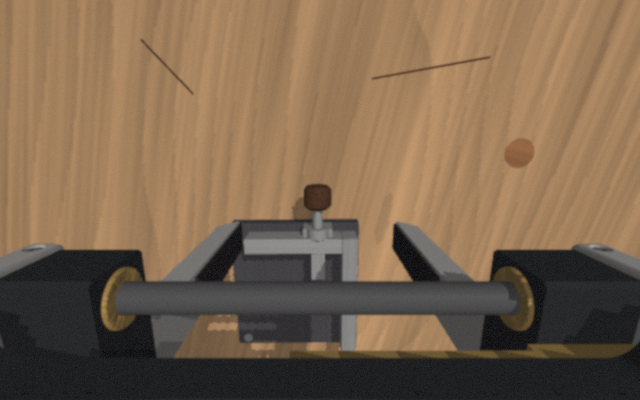

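The wrist view puts the knob at (317,196), between the fingers and about 1 mm from where I expected it. Going down to grip it.

```bash
python3 -m creep '[{"tx":0,"ty":0.2,"tz":0.002,"turn":0,"fingers":94},{"tx":0,"ty":0.4,"tz":0.002,"turn":0,"fingers":94},{"tx":0,"ty":0.6,"tz":0.002,"turn":0,"fingers":60},{"tx":0,"ty":0.67,"tz":0.002,"turn":0,"fingers":50},{"tx":0,"ty":0.67,"tz":0.002,"turn":0,"fingers":40},{"tx":0,"ty":0.67,"tz":0.002,"turn":0,"fingers":20},{"tx":0,"ty":0.67,"tz":0.002,"turn":0,"fingers":20},{"tx":0,"ty":0.67,"tz":0.002,"turn":0,"fingers":20},{"tx":0,"ty":0.67,"tz":0.002,"turn":0,"fingers":20},{"tx":0,"ty":0.67,"tz":0.002,"turn":0,"fingers":20},{"tx":0,"ty":0.67,"tz":0.002,"turn":0,"fingers":20},{"tx":0,"ty":0.67,"tz":0.002,"turn":0,"fingers":20}]' 50
```

```text
clock: 4.0
eef_pos: [536.9, 212.0, 16.3]
eef_rot: [-1.573, 0.0, -1.34]
wrist_force: [-5.6, -0.5, 5.1]
finger_gap: 26.7
```

Gripped. Now I'll draw it out in steps, aiming a little past the 36 mm end stop.

```bash
python3 -m creep '[{"tx":-0.02,"ty":0,"tz":0,"turn":0,"fingers":20},{"tx":-0.04,"ty":0,"tz":0,"turn":0,"fingers":20},{"tx":-0.06,"ty":0,"tz":0,"turn":0,"fingers":20},{"tx":-0.08,"ty":0,"tz":0,"turn":0,"fingers":20},{"tx":-0.1,"ty":0,"tz":0,"turn":0,"fingers":20},{"tx":-0.12,"ty":0,"tz":0,"turn":0,"fingers":20},{"tx":-0.14,"ty":0,"tz":0,"turn":0,"fingers":20},{"tx":-0.16,"ty":0,"tz":0,"turn":0,"fingers":20},{"tx":-0.175,"ty":0,"tz":0,"turn":0,"fingers":20},{"tx":-0.18,"ty":0,"tz":0,"turn":0,"fingers":20},{"tx":-0.185,"ty":0,"tz":0,"turn":0,"fingers":20},{"tx":-0.185,"ty":0,"tz":0,"turn":0,"fingers":20},{"tx":-0.185,"ty":0,"tz":0,"turn":0,"fingers":20}]' 50
python3 - <<'E'
from h import *
from cell import monitor,optics
s=monitor.read_state(); print(w2j(s["eef_pos"]),s["wrist_force"])
for n in ["scene","side"]:
    c=optics.camera(n); a=c["frame"][:,:,::-1]; x,y=(350,140) if n=="scene" else (265,220)
    cv2.imwrite(f"pics/{n}2.png",cv2.resize(a[y:y+110,x:x+135],None,fx=5,fy=5,interpolation=cv2.INTER_CUBIC))
E
```

```text
clock: 5.3
eef_pos: [528.5, 246.9, 16.3]
eef_rot: [-1.574, -0.002, -1.34]
wrist_force: [-2.0, -14.3, 5.2]
finger_gap: 27.0
[ 24.83068999 144.17166703  16.28475858] [ -1.98331965 -14.32654302   5.20508134]
```

View pics/scene2.png

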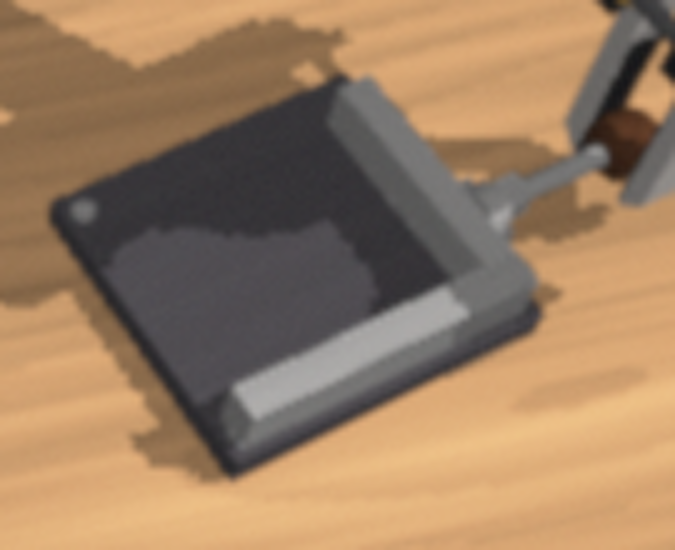

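View pics/side2.png

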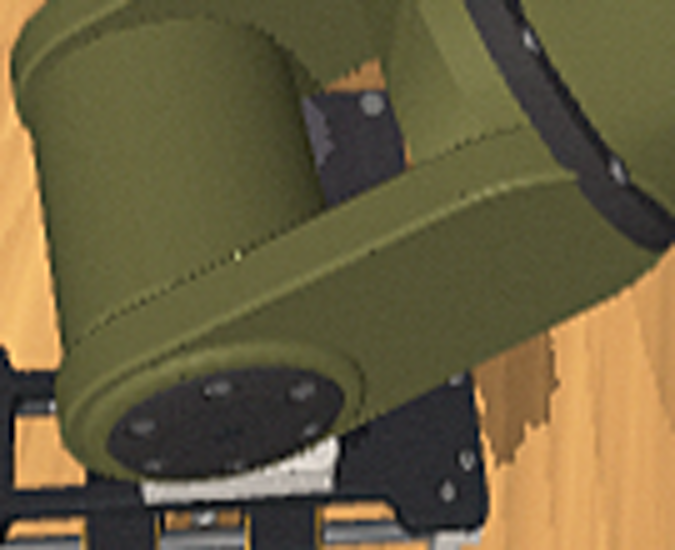

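The finger has gone from the corner. The slide drew 36 mm and then met a firm 14 N, so it's on its end stop. Release and lift.

```bash
python3 -m creep '[{"tx":0,"ty":0,"tz":0,"turn":0,"fingers":60},{"tx":0,"ty":0,"tz":0,"turn":0,"fingers":60},{"tx":0,"ty":0,"tz":0,"turn":0,"fingers":60},{"tx":0,"ty":0,"tz":0,"turn":0,"fingers":60},{"tx":0,"ty":0,"tz":0,"turn":0,"fingers":60},{"tx":0,"ty":-0.2,"tz":0,"turn":0,"fingers":60},{"tx":0,"ty":-0.4,"tz":0,"turn":0,"fingers":60},{"tx":0,"ty":-0.65,"tz":0,"turn":0,"fingers":60},{"tx":0,"ty":-0.85,"tz":0,"turn":0,"fingers":60},{"tx":0,"ty":-0.85,"tz":0,"turn":0,"fingers":60}]'
python3 - <<'E'
from h import *
from cell import monitor
s=monitor.read_state(); print(plan(s,(559,-235),180,JA-np.pi/2-np.deg2rad(26)))
E
```

```text
clock: 6.4
eef_pos: [530.7, 248.1, 192.3]
eef_rot: [-1.564, -0.0, -1.34]
wrist_force: [0.9, 0.4, -0.3]
finger_gap: 60.0
(array([ 2.3839,  0.0591, -0.415 ]), np.float64(0.1429))
```

```bash
python3 -m creep '[{"tx":1,"ty":0,"tz":-0.17,"turn":0,"fingers":60},{"tx":1,"ty":0,"tz":-0.17,"turn":0,"fingers":60},{"tx":1,"ty":0,"tz":-0.17,"turn":0,"fingers":60},{"tx":1,"ty":0,"tz":-0.17,"turn":0,"fingers":60},{"tx":1,"ty":0,"tz":-0.17,"turn":0,"fingers":60}]'
python3 -m creep '[{"tx":1,"ty":0,"tz":-0.17,"turn":0,"fingers":60},{"tx":1,"ty":0,"tz":-0.17,"turn":0,"fingers":60},{"tx":1,"ty":0,"tz":-0.17,"turn":0,"fingers":60},{"tx":1,"ty":0,"tz":-0.17,"turn":0,"fingers":60},{"tx":1,"ty":0,"tz":-0.17,"turn":0,"fingers":60}]'
python3 - <<'E'
from h import *
from cell import monitor
s=monitor.read_state(); print(plan(s,(559,-235),180,JA-np.pi/2-np.deg2rad(26)))
E
```

```text
clock: 6.9
eef_pos: [543.5, 41.1, 191.7]
eef_rot: [-1.565, -0.001, -1.345]
wrist_force: [0.1, 0.6, 0.3]
finger_gap: 60.2
clock: 7.4
eef_pos: [554.8, -165.3, 190.7]
eef_rot: [-1.565, -0.001, -1.349]
wrist_force: [-0.1, -0.0, 0.4]
finger_gap: 60.0
(array([ 0.3447,  0.0533, -0.0567]), np.float64(0.1402))
```

```bash
python3 -m creep '[{"tx":0.345,"ty":0.05,"tz":-0.057,"turn":0.14,"fingers":60},{"tx":0.345,"ty":0.05,"tz":-0.057,"turn":0.14,"fingers":60},{"tx":0.345,"ty":0.05,"tz":-0.057,"turn":0.14,"fingers":60},{"tx":0.345,"ty":0.05,"tz":-0.057,"turn":0.14,"fingers":60},{"tx":0.345,"ty":0.05,"tz":-0.057,"turn":0.14,"fingers":60},{"tx":0.345,"ty":0.05,"tz":-0.057,"turn":0.14,"fingers":60}]'
python3 - <<'E'
from h import *
from cell import monitor,optics
from scipy.spatial.transform import Rotation as R
s=monitor.read_state(); c=optics.camera("wrist"); cv2.imwrite("pics/w3.png",c["frame"][:,:,::-1])
T=np.eye(4); T[:3,:3]=R.from_euler('xyz',s["eef_rot"]).as_matrix(); T[:3,3]=s["eef_pos"]
W=cloud(c,T@c["mount"]); d=np.hypot(W[...,0]-559,W[...,1]+235)
B=W[(d<45)&(W[...,2]>8)&(W[...,2]<95)]
print("ztop",B[:,2].max(),"table",np.nanmedian(W[:60,:,2]))
H=B[B[:,2]>70]; print("handle",len(H),(H.min(0)+H.max(0))/2,H.mean(0),np.ptp(H,axis=0))
F=B[(B[:,2]>22)&(B[:,2]<33)]; print(cv2.minAreaRect(F[:,:2].astype(np.float32)))
print(plan(s,(559,-235),33,JA-np.pi/2-np.deg2rad(26)))
c=optics.camera("scene"); J=w2j(cloud(c)); K=J[(J[...,1]>75)&(J[...,1]<170)&(abs(J[...,0]-25)<30)&(J[...,2]>25)]
print("knob end y",K[:,1].max()); cv2.imwrite("pics/s3.png",c["frame"][:,:,::-1])
E
```

```text
clock: 8.0
eef_pos: [559.2, -234.2, 180.8]
eef_rot: [-1.565, 0.002, -1.784]
wrist_force: [-0.4, 0.5, -0.3]
finger_gap: 60.0
ztop 79.90001784282634 table 0.1645414389820985
handle 402 [ 560.997017   -237.91281877   75.0444093 ] [ 561.19434487 -237.12066078   77.62901181] [21.05411046 21.13949411  9.71121709]
((561.1448364257812, -237.87489318847656), (63.87342834472656, 43.89769744873047), 76.94134521484375)
(array([ 0.0055,  0.7388, -0.0041]), np.float64(0.0016))
knob end y 155.03252984235453
```

View pics/w3.png

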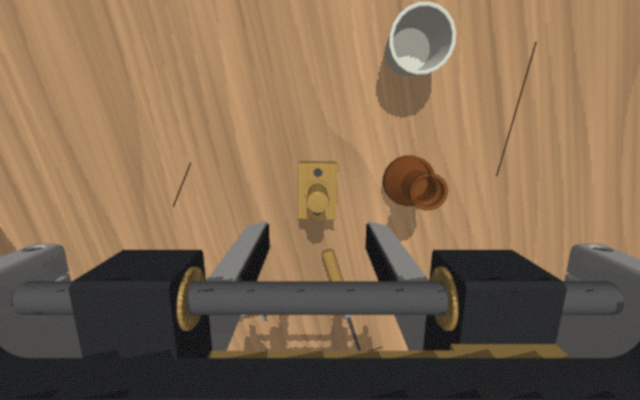

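View pics/s3.png

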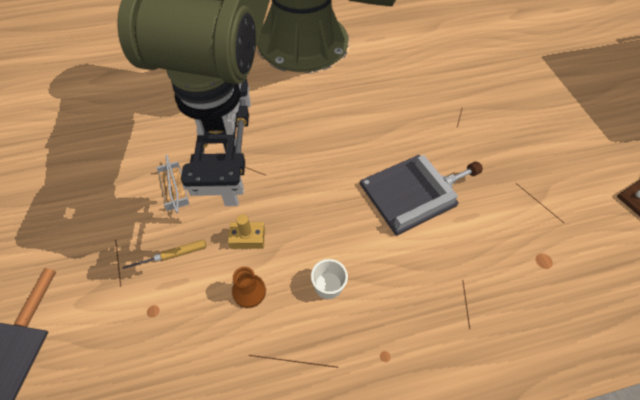

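The wrist view shows the block at (317,190), between the fingers. The scene view shows the knob out at (474,168), with its outer end at jig y ≈ 155 mm, and the corner is clear. Next I'll grip the handle.

```bash
python3 -m creep '[{"tx":0.0085,"ty":0.2,"tz":0.005,"turn":0,"fingers":60},{"tx":0.0085,"ty":0.4,"tz":0.005,"turn":0,"fingers":60},{"tx":0.0085,"ty":0.6,"tz":0.005,"turn":0,"fingers":60},{"tx":0.0085,"ty":0.7,"tz":0.005,"turn":0,"fingers":60},{"tx":0.0085,"ty":0.744,"tz":0.005,"turn":0,"fingers":60},{"tx":0.0085,"ty":0.744,"tz":0.005,"turn":0,"fingers":60},{"tx":0.0085,"ty":0.744,"tz":0.005,"turn":0,"fingers":15},{"tx":0.0085,"ty":0.744,"tz":0.005,"turn":0,"fingers":15},{"tx":0.0085,"ty":0.744,"tz":0.005,"turn":0,"fingers":15},{"tx":0.0085,"ty":0.744,"tz":0.005,"turn":0,"fingers":15},{"tx":0.0085,"ty":0.744,"tz":0.005,"turn":0,"fingers":15},{"tx":0.0085,"ty":0.744,"tz":0.005,"turn":0,"fingers":15},{"tx":0.0085,"ty":0.744,"tz":0.005,"turn":0,"fingers":15},{"tx":0.0085,"ty":0.744,"tz":0.005,"turn":0,"fingers":15}]' 45
```

```text
clock: 9.5
eef_pos: [560.5, -236.2, 32.3]
eef_rot: [-1.566, 0.002, -1.785]
wrist_force: [-2.9, 0.4, 5.8]
finger_gap: 21.5
```

```bash
python3 -m creep '[{"tx":0,"ty":-0.1,"tz":0,"turn":0,"fingers":15},{"tx":0,"ty":-0.3,"tz":0,"turn":0,"fingers":15},{"tx":0,"ty":-0.5,"tz":0,"turn":0,"fingers":15},{"tx":0,"ty":-0.5,"tz":0,"turn":0,"fingers":15},{"tx":0,"ty":-0.5,"tz":0,"turn":0,"fingers":15}]'
python3 - <<'E'
from h import *
from cell import monitor,optics
s=monitor.read_state(); print(s["wrist_force"],j2w((20,8)),plan(s,j2w((20,8)),130,JA-np.pi/2))
E
```

```text
clock: 10.0
eef_pos: [559.6, -236.1, 131.2]
eef_rot: [-1.566, 0.002, -1.785]
wrist_force: [0.3, 0.0, -7.9]
finger_gap: 21.4
[ 0.25240606  0.04153781 -7.87456565] [555.5798355  113.34786664] (array([-1.7028,  0.0074, -0.3918]), np.float64(-0.1433))
```

```bash
python3 -m creep '[{"tx":-0.85,"ty":0,"tz":-0.2,"turn":0,"fingers":15},{"tx":-0.85,"ty":0,"tz":-0.2,"turn":0,"fingers":15},{"tx":-0.85,"ty":0,"tz":-0.2,"turn":0,"fingers":15},{"tx":-0.85,"ty":0,"tz":-0.2,"turn":0,"fingers":15},{"tx":-0.85,"ty":0,"tz":-0.2,"turn":0,"fingers":15}]'
python3 - <<'E'
from h import *
from cell import monitor,optics
s=monitor.read_state(); print(s["wrist_force"],j2w((20,8)),plan(s,j2w((20,8)),130,JA-np.pi/2))
E
```

```text
clock: 10.5
eef_pos: [555.4, -58.1, 128.6]
eef_rot: [-1.571, 0.002, -1.782]
wrist_force: [-0.5, -1.3, -6.5]
finger_gap: 21.2
[-0.49090109 -1.33357373 -6.50854854] [555.5798355  113.34786664] (array([-0.8382, -0.0053, -0.1787]), np.float64(-0.1422))
```

```bash
python3 -m creep '[{"tx":-0.838,"ty":0,"tz":-0.179,"turn":-0.142,"fingers":15},{"tx":-0.838,"ty":0,"tz":-0.179,"turn":-0.142,"fingers":15},{"tx":-0.838,"ty":0,"tz":-0.179,"turn":-0.142,"fingers":15},{"tx":-0.838,"ty":0,"tz":-0.179,"turn":-0.142,"fingers":15},{"tx":-0.838,"ty":0,"tz":-0.179,"turn":-0.142,"fingers":15},{"tx":-0.838,"ty":0,"tz":-0.179,"turn":-0.142,"fingers":15},{"tx":-0.838,"ty":0,"tz":-0.179,"turn":-0.142,"fingers":15}]'
cat >> h.py <<'E'
def blk(tag):
    """block pose in jig frame from scene+side+wrist cameras; foot top seen near TCP"""
    from cell import monitor,optics
    from scipy.spatial.transform import Rotation as R
    s=monitor.read_state(); t=w2j(s["eef_pos"]); print("tcp jig",t.round(1),"yaw err",round(s["eef_rot"][2]-JA+np.pi/2,4),"F",s["wrist_force"].round(1))
    for n in ["scene","side","wrist"]:
        c=optics.camera(n); im=np.ascontiguousarray(c["frame"][:,:,::-1])
        if n=="wrist":
            T=np.eye(4); T[:3,:3]=R.from_euler('xyz',s["eef_rot"]).as_matrix(); T[:3,3]=s["eef_pos"]; J=w2j(cloud(c,T@c["mount"]))
        else: J=w2j(cloud(c))
        h=cv2.cvtColor(im,cv2.COLOR_BGR2HSV); zt=t[2]-4
        m=(np.hypot(J[...,0]-t[0],J[...,1]-t[1])<48)&(abs(J[...,2]-zt)<5)&(h[...,0]>15)&(h[...,0]<35)&(h[...,1]>110)
        F=J[m]
        if len(F)>60: print(n,len(F),"foot",cv2.minAreaRect(F[:,:2].astype(np.float32)),np.median(F[:,2]))
        cv2.imwrite(f"pics/{n}_{tag}.png",im)
        if n!="wrist":
            x,y=(330,130) if n=="scene" else (240,200); cv2.imwrite(f"pics/{n}_{tag}.png",cv2.resize(im[y:y+120,x:x+160],None,fx=5,fy=5,interpolation=cv2.INTER_CUBIC))
E
python3 - <<'E'
from h import *
blk("p1")
E
```

```text
clock: 11.2
eef_pos: [555.2, 112.2, 127.7]
eef_rot: [-1.572, 0.002, -1.337]
wrist_force: [-0.2, -0.5, -6.7]
finger_gap: 21.3
tcp jig [ 19.3   7.  127.7] yaw err -0.0019 F [-0.2 -0.5 -6.7]
scene 399 foot ((20.00519561767578, 3.8325424194335938), (64.8848648071289, 45.44784927368164), 89.3387222290039) 121.89656555056
side 290 foot ((19.719806671142578, 23.816085815429688), (28.879568099975586, 43.02899932861328), 88.10115814208984) 123.74573221749138
wrist 2346 foot ((20.569833755493164, 3.8471431732177734), (61.90501022338867, 43.03677749633789), 88.7286605834961) 123.00396149248996
```

View pics/scene_p1.png

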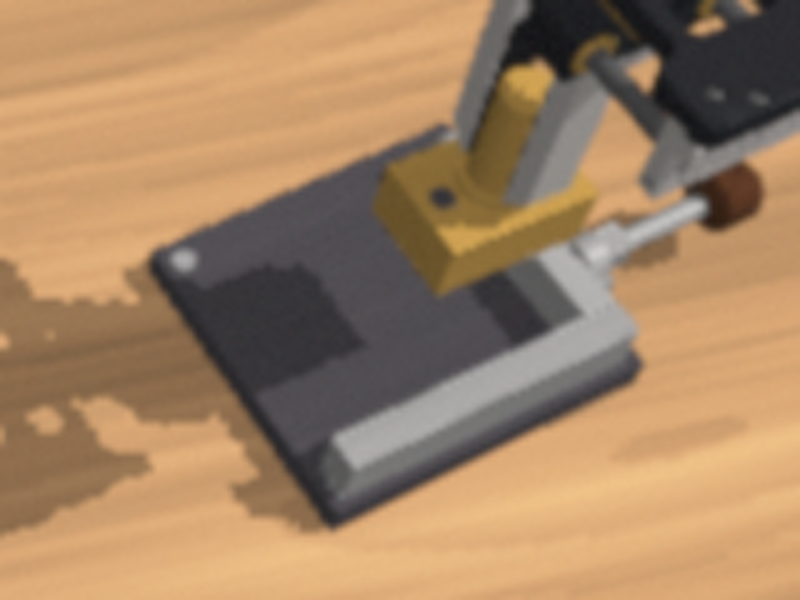

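View pics/wrist_p1.png

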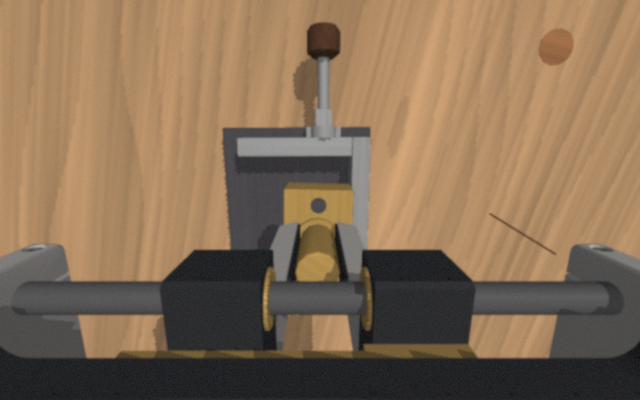

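The block hangs upright at jig (20, 4), within 1° of the long fence. Going down to just above the plate.

```bash
python3 -m creep '[{"tx":0,"ty":0.15,"tz":0,"turn":-0.005,"fingers":15},{"tx":0,"ty":0.28,"tz":0,"turn":-0.005,"fingers":15},{"tx":0,"ty":0.35,"tz":0,"turn":-0.005,"fingers":15},{"tx":0,"ty":0.38,"tz":0,"turn":-0.005,"fingers":15},{"tx":0,"ty":0.39,"tz":0,"turn":-0.005,"fingers":15},{"tx":0,"ty":0.397,"tz":0,"turn":-0.005,"fingers":15},{"tx":0,"ty":0.402,"tz":0,"turn":-0.005,"fingers":15},{"tx":0,"ty":0.402,"tz":0,"turn":-0.005,"fingers":15}]'; python3 - <<'E'
from h import *
blk("p2")
E
```

```text
clock: 12.15
eef_pos: [556.0, 112.5, 49.0]
eef_rot: [-1.569, 0.002, -1.322]
wrist_force: [1.4, 0.0, -4.6]
finger_gap: 21.1
tcp jig [20.2  7.1 49. ] yaw err 0.0137 F [ 1.4  0.  -4.6]
scene 332 foot ((21.310911178588867, 3.819265365600586), (64.30317687988281, 45.01247787475586), 89.12223815917969) 43.18852237797809
side 252 foot ((19.352230072021484, 22.97435760498047), (30.64130401611328, 42.83161163330078), 88.01909637451172) 44.83304191039809
wrist 2384 foot ((21.608108520507812, 3.688577651977539), (62.39752960205078, 43.57909393310547), 89.20052337646484) 44.33261353969907
```

```bash
python3 -m creep '[{"tx":0,"ty":0.008,"tz":0,"turn":0,"fingers":15},{"tx":-0.01,"ty":0.008,"tz":0.006,"turn":0,"fingers":15},{"tx":-0.02,"ty":0.008,"tz":0.012,"turn":0,"fingers":15},{"tx":-0.03,"ty":0.008,"tz":0.018,"turn":0,"fingers":15},{"tx":-0.04,"ty":0.008,"tz":0.024,"turn":0,"fingers":15},{"tx":-0.05,"ty":0.008,"tz":0.03,"turn":0,"fingers":15},{"tx":-0.055,"ty":0.008,"tz":0.03,"turn":0,"fingers":15},{"tx":-0.055,"ty":0.008,"tz":0.03,"turn":0,"fingers":15}]'; python3 - <<'E'
from h import *
blk("p3")
E
```

```text
clock: 13.1
eef_pos: [560.2, 124.6, 48.9]
eef_rot: [-1.566, 0.001, -1.321]
wrist_force: [0.1, -3.1, 6.4]
finger_gap: 21.2
tcp jig [27.1 17.8 48.9] yaw err 0.0137 F [ 0.1 -3.1  6.4]
scene 312 foot ((27.857357025146484, 14.465263366699219), (44.31155776977539, 64.2754898071289), 1.0741740465164185) 43.18144710224236
side 252 foot ((25.765796661376953, 33.44590759277344), (30.557781219482422, 42.243743896484375), 88.81121826171875) 44.669085130175645
wrist 2360 foot ((28.716629028320312, 14.795156478881836), (62.0053596496582, 43.37869644165039), 89.8714599609375) 44.27195608047488
```

```bash
python3 -m creep '[{"tx":-0.005,"ty":0,"tz":0.004,"turn":0,"fingers":15},{"tx":-0.01,"ty":0,"tz":0.008,"turn":0,"fingers":15},{"tx":-0.015,"ty":0,"tz":0.012,"turn":0,"fingers":15},{"tx":-0.02,"ty":0,"tz":0.012,"turn":0,"fingers":15},{"tx":-0.02,"ty":0,"tz":0.012,"turn":0,"fingers":15}]'; python3 - <<'E'
from h import *
blk("p4")
E
```

```text
clock: 13.75
eef_pos: [560.4, 127.7, 49.0]
eef_rot: [-1.57, -0.0, -1.321]
wrist_force: [-11.4, -12.2, 7.9]
finger_gap: 21.4
tcp jig [28.  20.8 49. ] yaw err 0.0139 F [-11.4 -12.2   7.9]
scene 299 foot ((28.56285858154297, 16.796920776367188), (63.9001350402832, 43.03388595581055), 88.93315124511719) 43.4229084001824
side 231 foot ((27.186542510986328, 37.86981201171875), (27.606691360473633, 44.32734680175781), 87.53463745117188) 44.835121288788464
wrist 2251 foot ((28.750328063964844, 17.32716178894043), (61.53954315185547, 43.4451789855957), 89.56975555419922) 44.370857761252324
```

```bash
python3 -m creep '[{"tx":-0.005,"ty":0,"tz":0.002,"turn":0,"fingers":15},{"tx":-0.01,"ty":0,"tz":0.002,"turn":0,"fingers":15},{"tx":-0.012,"ty":0,"tz":0.002,"turn":0,"fingers":15},{"tx":-0.012,"ty":0,"tz":0.002,"turn":0,"fingers":15},{"tx":-0.012,"ty":0,"tz":0.002,"turn":0,"fingers":15}]'; python3 - <<'E'
from h import *
blk("p5")
E
```

```text
clock: 14.4
eef_pos: [560.2, 127.9, 49.2]
eef_rot: [-1.572, -0.004, -1.321]
wrist_force: [-1.8, -18.0, 3.2]
finger_gap: 21.6
tcp jig [27.9 21.1 49.2] yaw err 0.0138 F [ -1.8 -18.    3.2]
scene 302 foot ((28.503137588500977, 16.37652587890625), (43.45860290527344, 63.694820404052734), 0.06533142924308777) 43.64072289534275
side 230 foot ((27.288074493408203, 37.615882873535156), (44.15214920043945, 25.91889190673828), 1.2117477655410767) 45.00947577113284
wrist 2242 foot ((29.200435638427734, 18.03592872619629), (43.49468994140625, 60.352256774902344), 1.0410487651824951) 44.3789873971964
```

View pics/scene_p5.png

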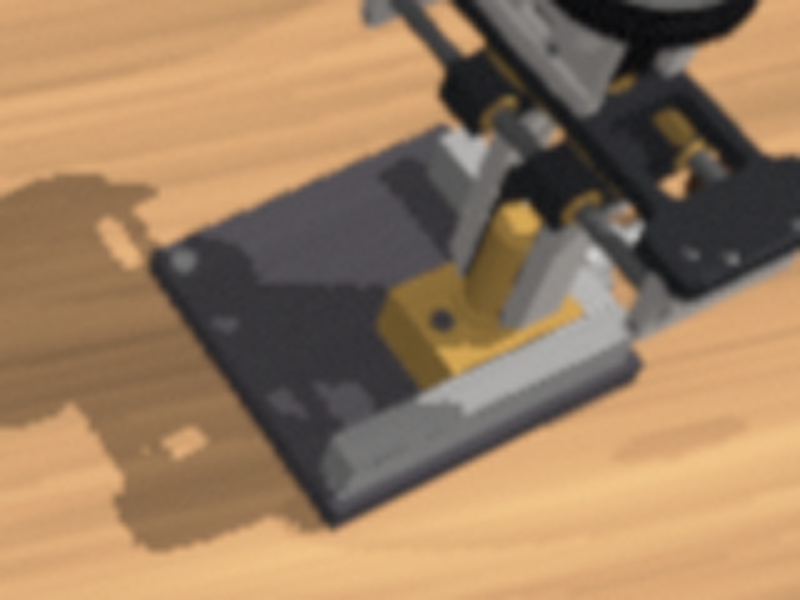

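View pics/wrist_p5.png

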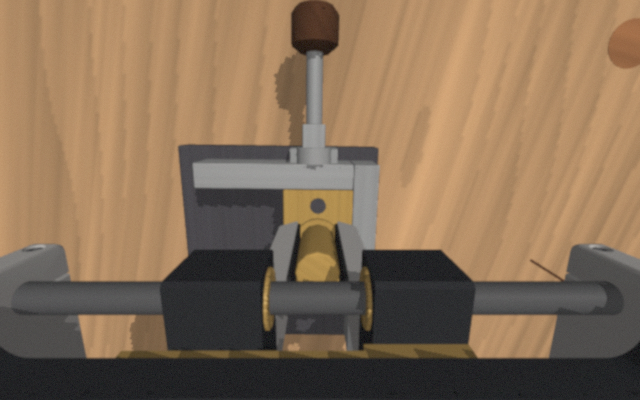

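The block looks seated in the corner. Commanding 2 mm more in y moved it only 0.3 mm and raised the force to 17 N, so it's on the short fence. The x push relaxed when the call re-zeroed to the measured pose. I'll now press both ways in a single call.

```bash
python3 -m creep '[{"tx":-0.004,"ty":0.003,"tz":0.004,"turn":0,"fingers":15},{"tx":-0.008,"ty":0.003,"tz":0.008,"turn":0,"fingers":15},{"tx":-0.01,"ty":0.003,"tz":0.01,"turn":0,"fingers":15},{"tx":-0.01,"ty":0.003,"tz":0.01,"turn":0,"fingers":15},{"tx":-0.01,"ty":0.003,"tz":0.01,"turn":0,"fingers":15},{"tx":-0.01,"ty":0.003,"tz":0.01,"turn":0,"fingers":15},{"tx":-0.01,"ty":0.003,"tz":0.01,"turn":0,"fingers":15},{"tx":-0.01,"ty":0.003,"tz":0.01,"turn":0,"fingers":15}]'; python3 - <<'E'
from h import *
from cell import monitor
for i in range(3):
    blk("p6"); s=monitor.read_state(); c,n=np.cos(JA),np.sin(JA); F=s["wrist_force"]; print("Fjig",c*F[0]+n*F[1],-n*F[0]+c*F[1],F[2],s["finger_gap"])
E
```

```text
clock: 15.35
eef_pos: [560.4, 127.9, 49.1]
eef_rot: [-1.576, -0.007, -1.321]
wrist_force: [-15.6, -20.9, 14.6]
finger_gap: 21.1
tcp jig [28.  21.  49.1] yaw err 0.0137 F [-15.6 -20.9  14.6]
scene 305 foot ((28.240760803222656, 16.732816696166992), (63.30739974975586, 43.22460174560547), 89.06816101074219) 43.70235778938834
side 232 foot ((27.156280517578125, 38.79281234741211), (44.01054000854492, 25.81497573852539), 0.17649956047534943) 44.84782059058902
wrist 2249 foot ((28.85063934326172, 17.544994354248047), (61.4547004699707, 43.406890869140625), 89.92913818359375) 44.35499556291356
Fjig -20.401972453393903 -18.280691015083484 14.344230565849157 21.65595680415843
tcp jig [28.  21.  49.1] yaw err 0.0137 F [-15.6 -22.5  14.3]
scene 308 foot ((28.186832427978516, 16.872875213623047), (63.646114349365234, 43.1330680847168), 89.82176208496094) 43.627446867149445
side 233 foot ((27.055431365966797, 38.343482971191406), (26.1109676361084, 43.83500671386719), 89.70716094970703) 44.868618123400424
wrist 2251 foot ((29.08292007446289, 17.238855361938477), (43.482139587402344, 61.733253479003906), 0.6060590147972107) 44.3414045621235
Fjig -19.8995752987698 -17.143279737662418 14.21047692199117 21.754188047835104
tcp jig [28.  21.  49.1] yaw err 0.0136 F [-15.3 -21.3  14.2]
scene 303 foot ((28.32357406616211, 16.657278060913086), (43.816871643066406, 63.376548767089844), 0.15170185267925262) 43.70824795644803
side 231 foot ((27.180795669555664, 38.12455749511719), (26.781137466430664, 44.321964263916016), 87.01422882080078) 44.95182482341906
wrist 2252 foot ((28.873958587646484, 17.833805084228516), (43.56293487548828, 60.766693115234375), 0.0073931035585701466) 44.355923909463485
Fjig -19.826935533999794 -17.343472633906913 13.530312999433185 21.312100049726105
```

View pics/side_p6.png

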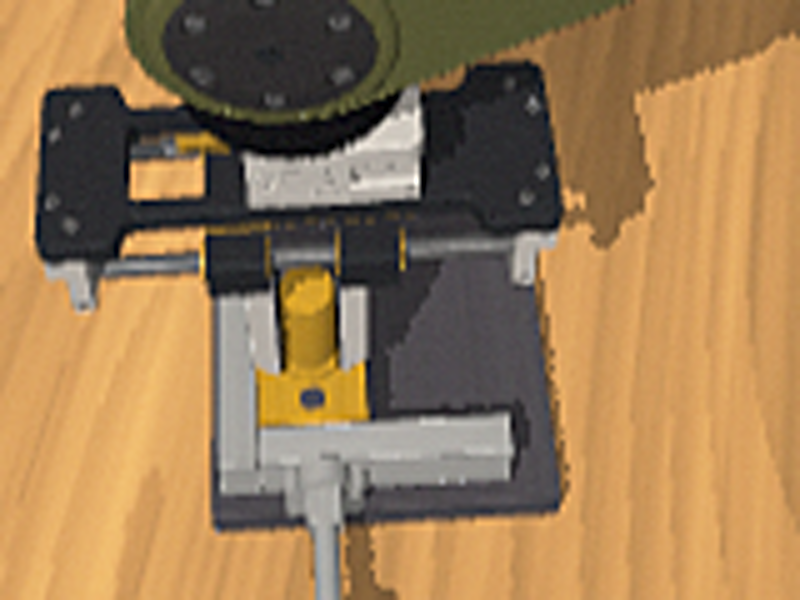

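View pics/wrist_p6.png

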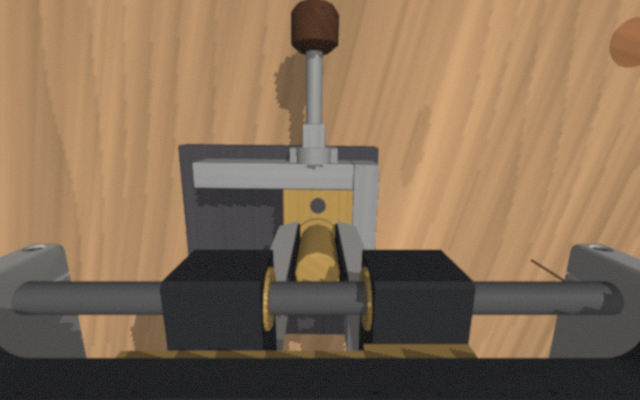

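In both views the block is tight against both fences, with the knob still fully out. The pushes are steady at about 20 N in x and 17 N in y. Handing in.

```bash
python3 -c "
from cell import manip,monitor
print(manip.sign_off()); s=monitor.read_state(); print(s['clock'],s['wrist_force'])"
```

```text
the job is handed in; nothing more can be done
None
the job is handed in; nothing more can be done
```

The stop knob is fully out, and the brass block is pressed into the corner against both fences with the gripper still holding it. I handed the job in at about 16 s; no verdict is reported.

**Stop:** The slide drew about 36 mm and then met a firm 14 N. The knob's outer end was then seen at jig y ≈ 155 mm (about 120 at home), and the finger was gone from the corner before the block went in.

**Block:** I lifted it by its handle, turned it about 26° and set it on the plate. I then pushed it into the corner.

| Last check | Measured | Wanted |
|---|---|---|
| Jig x (scene, wrist) | 28.3 to 28.9 mm | 28 mm (24.5 to 31) |
| Jig y (scene, wrist) | 16.7 to 17.8 mm | 18 mm (14.5 to 21) |
| Foot top above bench | about 44 mm | 44 mm, so it sits on the plate |
| Long side to long fence | within about 1° | under 0.05 rad (2.9°) |
| Push towards long fence | about 20 N, steady | over 1.5 N |
| Push towards short fence | about 17 N, steady | over 1.5 N |

- **Fence forces:** these come from the wrist, so they include friction. Allowing for that, I put at least about 8 N on each fence, but I could not measure the contacts separately.
- **Cameras:** they disagreed by 1 to 2 mm, within calibration. The side view's y for the block was unusable because the gripper and fence hid part of the foot, so I left it out.
- **Bystanders:** the arm's path stayed clear of them and nothing suggested contact, but I did not measure their positions again at the end.

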